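# Snap the wiring cover of a push switch home and test its plunger

## Task

The white cover of the switch unit is only resting on its clips. Take the blue-handled seating tool, set its foot squarely on the middle of the cover and press straight down until the cover clicks fully home, without tipping it and without touching it with the gripper. Then press the unit's green plunger down to its stop, let it spring back, and stand the tool upright on the bench again clear of the unit, leaving everything else where it is.

Things in the scene. Friction and masses are not known exactly. Their poses are not given: they have to be found in the camera images.
- tool_center (a point): Centre, half-way up (38 mm above the underside), of the loose seating tool, which stands upright on the bench: 76 mm tall, about 0.12 kg. A white round foot, 36 mm across and 16 mm tall, carries a blue grip of square section, 24 x 24 mm, from 16 to 76 mm height. The point's x and y axes are square to the grip's flat sides, z runs up the tool. The gripper's tips may rest on the shoulder of the foot.
- tool_face (a point): Centre of the flat underside of the seating tool's foot, 38 mm below tool_center; the tool stands on it and presses with it.
- cover_top (a point): Centre of the flat top of the white clip-on cover, a plate 52 mm (unit's x) by 54 mm (unit's y) and 4 mm thick at the wider end of the switch unit. It is guided straight down; pushed off its middle or aslant it tips on its springs. z points up out of the cover. Its top is 54 mm above the bench when joint cover reads 0 and 48 mm when home.
- cover (a joint): How far the cover has gone down: 0 resting high on its two orange clips (where it starts), 6 mm (0.006) fully home on the rim. It resists with a force that rises to about 8 N at 2 mm and falls off after that; from about 3 to 4 mm on it snaps over and jumps home by itself and stays. Let go before that, it springs up again.
- plunger_top (a point): Centre of the top of the green round plunger head, 25 mm across, on the same switch unit, 74 mm from the cover's middle along the unit's +y. Its top is 58 mm above the bench at rest and 48 mm at its stop; the steel bezel round its stem is 39 mm high.
- plunger (a joint): How far the plunger is pressed: 0 at rest, 0.010 (10 mm) at its stop. A spring of 2.5 N at rest to 7.5 N at the stop brings it back.
- unit: The push switch unit, fixed to the bench: an aluminium plate 84 mm (x) by 160 mm (y), 8 mm thick, with a grey housing on it. Origin under the plate's centre at bench height. The cover's middle lies at y = -28 mm, the plunger at y = +46 mm in its frame, both at x = 0. Two orange spring clips stand at the cover's edges at x = -27 and +27 mm, up to 50 mm above the bench.
- flux_bottle: Loose brown bottle with black cap, 34 mm across, 85 mm tall, origin at the centre of its underside. A bystander.
- relay: Loose white plug-in relay, 22 x 28 mm, 38 mm tall, origin at the centre of its underside. A bystander.
Things that resemble listed ones, but are neither listed nor needed, are in the scene too. Of the things that look like the part that bears tool_center, the smallest one is meant.

How it is judged:
On the way, in this order (a step that is already met when the one before it is completed fails the run):
1. the tool's foot bears on the middle of the cover (contact force between seating_tool and cover above 1 N and horizontal distance between tool_face and cover_top below 0.01 m).
2. the cover has clicked home (value of joint cover above 0.0053 m), for 0.1 s.
3. the plunger is down at its stop (value of joint plunger above 0.0088 m), for 0.05 s.
At the end, for the whole second after the job is handed in: The cover is home (5.3 mm or more of its 6 mm) and level within 0.06 rad, the plunger is back up within 1 mm, and the seating tool stands upright (within 0.1 rad), at rest on the bench itself, off the unit (more than 65 mm from its centre) (value of joint cover above 0.0053 m and angle between cover_top's own z axis and vertical below 0.06 rad and value of joint plunger below 0.001 m and angle between tool_face's own z axis and vertical below 0.1 rad and height (world z) of tool_face between -0.004 and 0.004 m and horizontal distance between tool_face and unit above 0.065 m and linear speed of seating_tool below 0.02 m/s); the robot touches nothing.
It fails at once if the cover is tipped by more than 0.15 rad (angle between cover_top's own z axis and vertical above 0.15 rad).
It fails at once if the gripper or arm presses on the cover itself (contact force between any of the fingers, the arm and cover above 1.5 N).
It fails at once if the bottle or the relay is shifted by more than 25 mm (distance of any of flux_bottle, relay from where it was at the start of the episode above 0.025 m).
It also fails if it takes over 51 s, if anything falls off the work surface, if the arm or the gripper's body presses on something with over 40 N, if the wrist force passes 120 N, or if a joint passes its speed limit or range.

## Robot

A 7-joint arm with a two-finger parallel gripper is mounted at the origin on a cart in front of the work surface, level with it; the furniture and walls round the work are solid. World frame = base frame: x ahead of the robot, y to its left, z up, the work surface at z = 0. Lengths are in m, angles in rad, forces in N, time in s.
With the tool pointing down it reaches from about 0.425 to 0.875 m from the base axis. Payload 4.7 kg.
Tool frame: the origin (TCP) lies midway between the tips of the shut fingers; the grasp point (between the pads) lies 19 mm behind it; z points along the fingers, y is the line along which they close (so a half turn about z gives the same grasp; the last joint's range is limited). The gripper opens to 87 mm and grips with 3 to 60 N. Pads are 19 mm wide; open, the fingers measure 117 mm over their backs; the gripper's body (75 mm by 190 mm) begins 51 mm behind the grasp point.
Start: joints at [-1.095, 0.321, -0.07, 1.45, 0.023, 1.371, -0.057], TCP at [0.29, 0.582, 0.223] pointing down, gripper open.
Joint ranges: [-2.86, 2.86], [-0.3, 2.09], [-1.38, 1.24], [0.06, 2.45], [-1.56, 4.7], [0.09, 2.05], [-2.69, 2.69]. Speed limits (rad/s): [2.57, 2.57, 3.14, 3.14, 3.14, 3.14, 3.14].

## Interface

Orientations are given as a unit quaternion [w, x, y, z].
In Python, from station import env gives the robot as it stands.
- The arm moves only by the shell command python3 -m creep 'ROWS' [FORCE]. ROWS is JSON, a list of rows, each a list of 3 entries, a list of its own where there are three numbers: the shift along the tool's x, y, z in m, then the turn, a rotation vector about the tool's x, y, z in rad, then the opening in per cent of the stroke, from 0 (shut) to 100 (fully open). In form: [[[x, y, z], [wx, wy, wz], jaw], ...]. A call has exactly 5 rows; each row is the pose to reach, as a shift and turn from the pose commanded when the call began, along the tool's axes at that moment; what a row does not reach only later rows make up. A row lasts 1/10 s, in which the tool goes at most 50 mm and 8.59 degrees, less where a joint would pass 70% of its speed; a pose out of reach is approached as far as the arm can. A call with a gripper value outside its range is refused whole. The fingers move at their own pace and stop on an object; FORCE is the grip in N (left out, the last holds). Time passes only in rows, so rows that repeat a pose let the fingers close, or fill a call up. It gives the time, the measured TCP pose, the force, the opening and the grip force at its end, in the units of the state.
- env.observe(): the state, without advancing time (a new reading comes with each control period).
- env.capture(name): name is "side" or "top" or "wrist"; returns a dict with "image" (384x512x3 uint8, red, green, blue), "fx", "fy", "cx", "cy" (pixels), "k1" (the pictures are not rectified: a ray, as slopes to the right and down, at radius r is drawn at 1 + k1 r^2 times it, then the intrinsics apply), "rvec" (rotation vector, rad) and "tvec" (3), from world to camera coordinates, as OpenCV has them. Camera axes: x right, y down, z forward; pixel columns grow to the right and rows downward; lengths in m; the calibration is good to about 2 mm. A picture is of the moment at which its call begins. There is no depth.
- env.close_job(): hands the job in; it is judged then, once.
The state is a dict: "time_s": time; "qpos": joint angles; "joint_velocities": joint speeds; "effort": joint torques, N m; "tcp_pos": TCP position; "orientation": TCP orientation; "ft_force": force on the tool from outside, world axes, zero at the start; "torque": the same for the moment, N m; "opening": opening from 0.0 (shut) to 1.0 (fully open); "grip_force": force on a finger pad.
Only numpy, scipy, OpenCV 4.12 (cv2) and the standard library are available. Lean on these libraries where they do the work, as an engineer would, in place of code of your own. Each camera call takes 0.05 s, during which the arm holds its last target. There are 200 camera calls.

## Working session

There is one attempt and no reset: what is moved stays moved. The work goes in short steps, Python scripts to look and compute and a shell command to move; the robot and the scene stay as the last step left them, time stands still between calls to the robot, and variables do not carry over. Pictures are saved under pics/ and viewed, at most 12 in all, crops included, and the job is handed in when it is done.

```bash
ls; mkdir -p pics; cat > h.py <<'E'
import numpy as np, cv2, pickle
from scipy.spatial.transform import Rotation as R
def cap(env,n,f):
    c=env.capture(n); cv2.imwrite(f'pics/{f}.png',cv2.cvtColor(c['image'],cv2.COLOR_RGB2BGR)); pickle.dump(c,open(f'pics/{f}.pkl','wb')); return c
def load(f): return pickle.load(open(f'pics/{f}.pkl','rb'))
def ray(c,uv):
    K=np.array([[c['fx'],0,c['cx']],[0,c['fy'],c['cy']],[0,0,1.]])
    p=cv2.undistortPoints(np.array([[uv]],float),K,np.array([c['k1'],0,0,0,0.]))[0,0]
    M=R.from_rotvec(np.ravel(c['rvec'])).as_matrix(); d=M.T@np.array([p[0],p[1],1]); return -M.T@np.ravel(c['tvec']),d/np.linalg.norm(d)
def onz(c,uv,z):
    o,d=ray(c,uv); return o+d*(z-o[2])/d[2]
def tri(c1,u1,c2,u2):
    A=[];b=[]
    for c,u in((c1,u1),(c2,u2)):
        o,d=ray(c,u);P=np.eye(3)-np.outer(d,d);A.append(P);b.append(P@o)
    x=np.linalg.lstsq(np.vstack(A),np.hstack(b),rcond=None)[0]
    return x,[np.linalg.norm(a@x-q) for a,q in zip(A,b)]
def proj(c,X):
    K=np.array([[c['fx'],0,c['cx']],[0,c['fy'],c['cy']],[0,0,1.]])
    return cv2.projectPoints(np.array([X],float),np.ravel(c['rvec']).astype(float),np.ravel(c['tvec']).astype(float),K,np.array([c['k1'],0,0,0,0.]))[0].ravel()
E
python3 - <<'E'
from station import env
from h import *
s=env.observe();print(s)
a=[cap(env,n,n+'0')['image'] for n in('side','top')]
for n in('side0','top0'):
    c=load(n);print(n,c['fx'],c['k1'],ray(c,(256,192)))
E
```

```text
pics
{'time_s': 0.0, 'qpos': array([-1.09491296,  0.32178795, -0.07007947,  1.4516889 ,  0.02259275,
        1.37079282, -0.05689928]), 'joint_velocities': array([-0.00069909, -0.00056527, -0.00023157, -0.00048131,  0.00147426,
        0.0004986 ,  0.00060163]), 'effort': array([-1.49825128e-04, -4.91297185e+01, -4.03919024e-01, -3.12520730e+01,
       -6.38848683e-02,  4.39469505e-02,  1.77060856e-04]), 'tcp_pos': array([0.28940107, 0.58139546, 0.22147726]), 'orientation': array([-1.70220459e-04,  2.28833289e-01,  9.73465168e-01, -9.29659355e-04]), 'ft_force': array([-0.21304527, -0.50655364,  0.3251369 ]), 'torque': array([ 0.01950294,  0.02270793, -0.03215086]), 'grip_force': 0.0, 'opening': 0.9964269431460816}
side0 443.63916955607874 0.023680359661249442 (array([ 0.51512143, -1.05212923,  0.70871954]), array([ 0.02238081,  0.81348084, -0.58116092]))
top0 382.6605985530011 -0.0025723578819524615 (array([ 0.33484297, -0.16949126,  0.91617455]), array([ 0.19294345, -0.00881221, -0.98117031]))
```

View pics/side0.png

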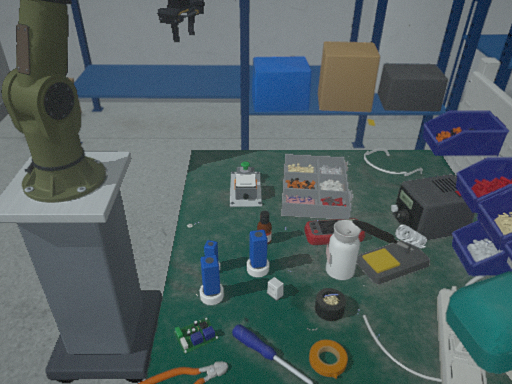

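View pics/top0.png

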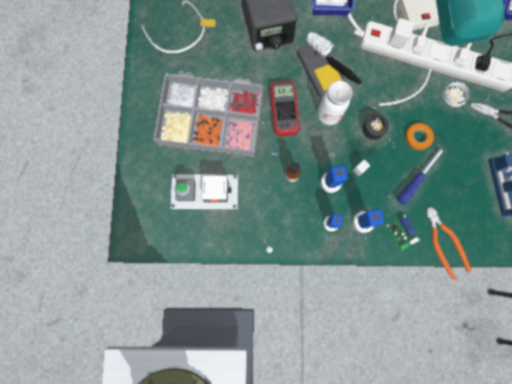

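Side view: three blue-gripped tools at about (211,283), (258,255) and a shorter one partly hidden at (211,250); the unit is at (245,188), the bottle at (265,225) and the relay at (276,288). Top view: tools at (333,222, the smallest), (368,220) and (336,179); unit at (204,191), with the plunger to its left (+y).

```bash
python3 - <<'E'
from h import *
for n in('top0','side0'):
    c=load(n);h=cv2.cvtColor(c['image'],cv2.COLOR_RGB2HSV)
    for nm,lo,hi in(('blue',(105,150,60),(125,255,255)),('white',(0,0,170),(179,40,255)),('green',(50,140,60),(75,255,255))):
        m=cv2.inRange(h,lo,hi);k,l,st,ce=cv2.connectedComponentsWithStats(m)
        for i in range(1,k):
            u,v=ce[i]
            if st[i,4]>25 and (n=='top0' and 160<u<400 and 140<v<240 or n=='side0' and 180<u<300 and 155<v<310): print(n,nm,st[i],ce[i].round(1),onz(c,ce[i],.054).round(3))
c=load('top0');s=load('side0')
print('tri',tri(c,(333,219),s,(212,243)),tri(c,(214,188),s,(245,181)))
a=[cv2.resize(load('top0')['image'][150:240,160:400],None,fx=3.3,fy=3.3,interpolation=2),cv2.resize(load('side0')['image'][160:310,180:300],None,fx=2,fy=2,interpolation=2)]
a[1]=np.pad(a[1],((0,0),(0,a[0].shape[1]-a[1].shape[1]),(0,0)))
cv2.imwrite('pics/c1.png',np.vstack(a)[:600,:,::-1])
E
```

```text
top0 blue [327 166  21  21 297] [336.3 176.1] [ 0.545 -0.363  0.054]
top0 blue [360 209  24  18 279] [371.2 218.4] [ 0.447 -0.441  0.054]
top0 blue [328 214  15  13 131] [335.1 220.6] [ 0.441 -0.358  0.054]
top0 white [245 139   9  12  26] [250.6 144.8] [ 0.617 -0.163  0.054]
top0 white [356 160  14  14 120] [362.2 166.8] [ 0.568 -0.425  0.054]
top0 white [ 171  174   67   36 1686] [208.8 192.6] [ 0.501 -0.069  0.054]
top0 white [322 177  19  16 102] [328.9 186.7] [ 0.519 -0.346  0.054]
top0 white [178 186  12  10  43] [184.8 191.7] [ 0.503 -0.014  0.054]
top0 white [354 216  19  17 109] [360.7 226.6] [ 0.428 -0.416  0.054]
top0 white [324 220  13  12  52] [328.5 227.3] [ 0.426 -0.343  0.054]
top0 green [178 184   7   7  41] [181.2 187. ] [ 0.513 -0.006  0.054]
side0 blue [250 230  17  38 554] [257.9 249. ] [ 0.541 -0.347  0.054]
side0 blue [201 240  19  55 777] [210.3 269.5] [ 0.442 -0.408  0.054]
side0 white [230 174   9  32 101] [233.  193.4] [ 0.482 -0.142  0.054]
side0 white [235 174  20  12 205] [244.9 179.5] [ 0.512 -0.079  0.054]
side0 white [242 199  19   7  61] [250.1 202.4] [ 0.525 -0.18   0.054]
side0 white [247 260  21  17 121] [253.4 269.6] [ 0.53  -0.408  0.054]
side0 white [268 278  15  20 161] [273.5 286.3] [ 0.569 -0.453  0.054]
side0 white [200 285  21  19 120] [206.6 296.8] [ 0.44  -0.48   0.054]
side0 green [241 162   9   7  36] [245.  164.4] [ 0.512 -0.004  0.054]
tri (array([ 0.44253308, -0.34914072,  0.0733022 ]), [np.float64(0.0004345837319733548), np.float64(0.0004345837319738223)]) (array([ 0.51260547, -0.08039709,  0.05032034]), [np.float64(0.00035338141816537667), np.float64(0.000353381418165952)])
```

View pics/c1.png

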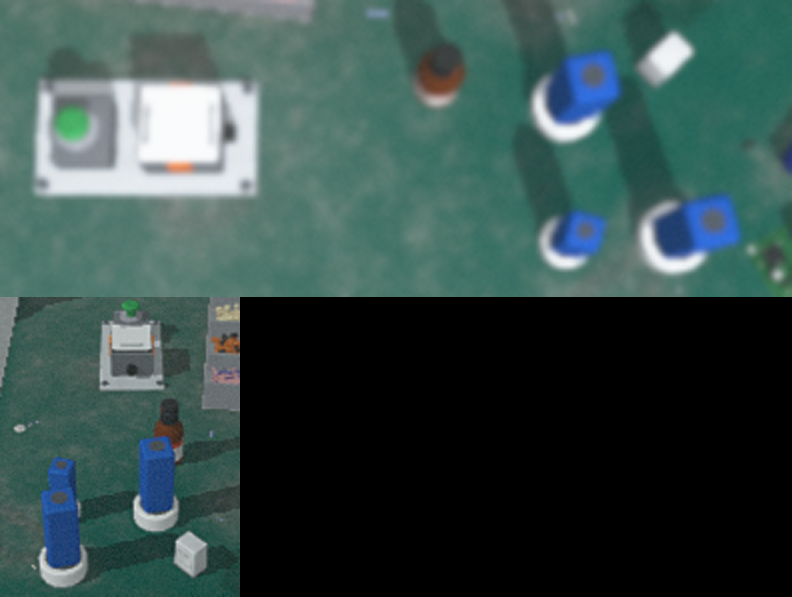

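```bash
python3 -m creep '[[[-0.045,-0.018,-0.006],[0,0,0.12],100],[[-0.09,-0.036,-0.012],[0,0,0.24],100],[[-0.134,-0.054,-0.018],[0,0,0.36],100],[[-0.178,-0.072,-0.024],[0,0,0.48],100],[[-0.223,-0.09,-0.03],[0,0,0.6],100]]'
cat >> h.py <<'E'
def go(s,x,y,z,yaw):
    """tool-frame shift/turn from the present measured pose to TCP x,y,z pointing down, tool y at yaw (deg)"""
    q=s['orientation'];M=R.from_quat([q[1],q[2],q[3],q[0]]).as_matrix()
    t=np.radians(yaw);Y=np.array([np.cos(t),np.sin(t),0]);Z=np.array([0,0,-1.]);T=np.c_[np.cross(Y,Z),Y,Z]
    print('shift',(M.T@(np.array([x,y,z])-s['tcp_pos'])).round(4),'turn',R.from_matrix(M.T@T).as_rotvec().round(4))
def st(s):
    q=s['orientation'];M=R.from_quat([q[1],q[2],q[3],q[0]]).as_matrix()
    print('t',s['time_s'],'p',s['tcp_pos'].round(4),'yaw',np.degrees(np.arctan2(M[1,1],M[0,1])).round(2),'tilt',M[:2,2].round(4),'F',s['ft_force'].round(2),'tau',s['torque'].round(2),'op',s['opening'],s['grip_force'])
E
python3 - <<'E'
from station import env
from h import *
s=env.observe();st(s);go(s,.52,.17,.25,20);go(s,.52,-.08,.25,0)
E
```

```text
time_s: 0.6
tcp_pos: [0.4499, 0.4003, 0.2525]
orientation: [-0.0, 0.508, 0.861, -0.0]
ft_force: [0.7, 0.7, 0.8]
opening: 1.002
grip_force: 0.0
t 0.6 p [0.4499 0.4003 0.2525] yaw 28.9 tilt [-0.0004 -0.0002] F [0.71 0.69 0.8 ] tau [-0.02 -0.   -0.01] op 1.0020173547481275 0.0
shift [-0.2355 -0.0499  0.0025] turn [-0.0005 -0.      0.1554]
shift [-0.4544 -0.1708  0.0025] turn [-5.000e-04  1.000e-04  5.044e-01]
```

```bash
python3 -m creep '[[[-0.047,-0.01,0],[0,0,0.03],100],[[-0.094,-0.02,0],[0,0,0.06],100],[[-0.141,-0.03,0],[0,0,0.09],100],[[-0.188,-0.04,0],[0,0,0.12],100],[[-0.235,-0.05,0],[0,0,0.155],100]]' >/dev/null
python3 -m creep '[[[-0.047,-0.017,0],[0,0,0.07],100],[[-0.094,-0.034,0],[0,0,0.14],100],[[-0.141,-0.051,0],[0,0,0.21],100],[[-0.188,-0.068,0],[0,0,0.28],100],[[-0.235,-0.085,0],[0,0,0.35],100]]'>/dev/null
python3 - <<'E'
from station import env
from h import *
s=env.observe();st(s);c=cap(env,'wrist','w0');print(ray(c,(256,192)),c['fx'],c['k1'])
E
```

```text
t 1.6 p [ 0.5212 -0.0794  0.2524] yaw 0.08 tilt [0.     0.0004] F [ 1.35 -0.46 -0.61] tau [-0.06 -0.05 -0.03] op 1.000254209211025 0.0
(array([ 0.5212065 , -0.00761802,  0.4148246 ]), array([ 0.00776374, -0.26757875, -0.96350472])) 329.07510873025075 0.01617037426350584
```

View pics/w0.png

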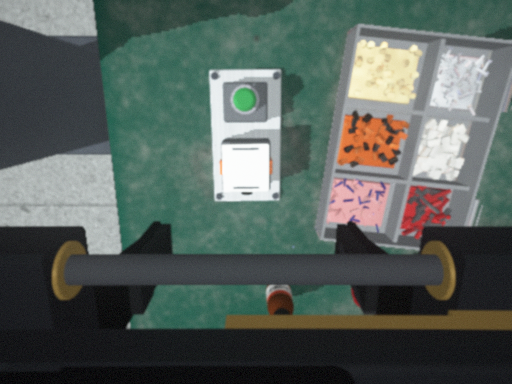

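Wrist view: unit with plunger at (244,99), cover at (246,166) and plate from (210,70) to (281,200); no tool in view yet. I move on, with a second look at the unit on the way.

```bash
python3 -m creep '[[[-0.04,-0.02,0],[0,0,0],100],[[-0.08,-0.04,0],[0,0,0],100],[[-0.08,-0.04,0],[0,0,0],100],[[-0.08,-0.04,0],[0,0,0],100],[[-0.08,-0.04,0],[0,0,0],100]]' >/dev/null
python3 - <<'E'
from station import env
from h import *
cap(env,'wrist','w1')
E
python3 -m creep '[[[-0.045,-0.01,0],[0,0,0],100],[[-0.09,-0.02,0],[0,0,0],100],[[-0.135,-0.03,0],[0,0,0],100],[[-0.18,-0.04,0],[0,0,0],100],[[-0.2,-0.045,0],[0,0,0],100]]'>/dev/null
python3 - <<'E'
from station import env
from h import *
st(env.observe());cap(env,'wrist','w2')
def unit(n):
    c=load(n);im=c['image'];h=cv2.cvtColor(im,cv2.COLOR_RGB2HSV)
    k,l,s_,ce=cv2.connectedComponentsWithStats(cv2.inRange(h,(50,140,60),(75,255,255)))
    out={}
    for i in range(1,k):
        if s_[i,4]>150 and s_[i,2]<45: out['g']=ce[i];print(n,'green',s_[i],ce[i].round(1))
    k,l,s_,ce=cv2.connectedComponentsWithStats(cv2.inRange(h,(0,0,215),(179,40,255)))
    for i in range(1,k):
        if s_[i,4]>500 and ce[i][1]<220 and ce[i][0]<320: print(n,'white',s_[i],ce[i].round(1),cv2.minAreaRect(np.argwhere(l==i)[:,::-1].astype(np.float32)))
    k,l,s_,ce=cv2.connectedComponentsWithStats(cv2.inRange(h,(5,150,150),(20,255,255)))
    for i in range(1,k):
        if s_[i,4]>20 and ce[i][1]<220 and ce[i][0]<320: print(n,'orange',s_[i],ce[i].round(1))
unit('w0');unit('w1')
a=np.hstack([load('w0')['image'][60:210,195:295],load('w1')['image'][0:150,180:300]])
b=load('w2')['image'][:240]
a=cv2.resize(a,None,fx=2,fy=2);b=np.pad(b,((0,0),(0,0),(0,0)));a=np.pad(a,((0,0),(0,512-a.shape[1]),(0,0)))
cv2.imwrite('pics/c2.png',np.vstack([a,b])[:,:,::-1])
E
```

```text
t 2.7 p [ 0.4367 -0.3612  0.2526] yaw 0.08 tilt [-0.001  -0.0025] F [-0.58 -0.31  0.27] tau [-0.12  0.04  0.02] op 1.0020740000160475 0.0
w0 green [235  89  20  21 324] [244.2  99. ]
w0 white [ 210   70   70  131 4699] [239.5 147.7] ((245.91177368164062, 134.85293579101562), (130.32833862304688, 67.58677673339844), 87.64669799804688)
w1 green [273   6  22  25 421] [283.6  18.1]
w1 white [ 243    0   73  141 5941] [273.1  84.7] ((279.32275390625, 70.00161743164062), (140.47601318359375, 71.7515869140625), 89.4791488647461)
```

View pics/c2.png

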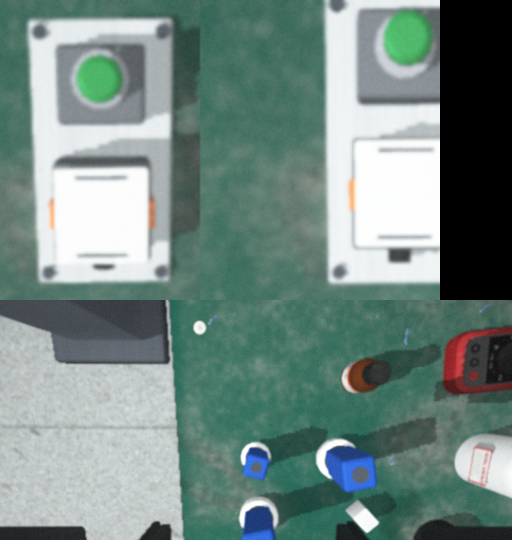

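The left crop shows the unit with slots in the cover at about (245.5,149) and (246,187); the lower part shows the small tool at (256,160), big ones at (350,168) and (258,220), the bottle at (365,76) and the relay at (362,216). Now the numbers.

```bash
cat > m.py <<'E'
from h import *
def slots(n,box):
    c=load(n);g=cv2.cvtColor(c['image'],cv2.COLOR_RGB2GRAY);u0,v0,u1,v1=box
    bh=cv2.morphologyEx(g,cv2.MORPH_BLACKHAT,np.ones((7,7)))[v0:v1,u0:u1]
    k,l,s,ce=cv2.connectedComponentsWithStats((bh>40).astype(np.uint8))
    return [(ce[i]+[u0,v0]) for i in range(1,k) if s[i,4]>=12 and s[i,2]>3*s[i,3]]
def tops(n,hue=(105,125)):
    """brighter blue top faces: centre, 4 corners"""
    c=load(n);h=cv2.cvtColor(c['image'],cv2.COLOR_RGB2HSV);m=cv2.inRange(h,(hue[0],120,60),(hue[1],255,255))
    k,l,s,ce=cv2.connectedComponentsWithStats(m)
    for i in range(1,k):
        if s[i,4]>100 and s[i,1]<225:
            v=h[...,2][l==i];print(n,'blue',s[i],ce[i].round(1),'V pct',np.percentile(v,[10,30,50,70,90]))
E
python3 - <<'E'
from m import *
a=load('w0');b=load('w1')
s0=slots('w0',(215,138,280,198));s1=slots('w1',(250,55,318,132));print(s0,s1)
for x,y in zip(s0,s1): print('slot',tri(a,x,b,y))
G=tri(a,(244.2,99),b,(283.6,18.1));print('green',G)
tops('w2');tops('top0');tops('side0')
c=load('w2');t=load('top0');print('small ',tri(c,(256.5,166),t,(337.5,220)));print('bigx',tri(c,(360,174),t,(340,172.5)))
print('bottle w2/top',tri(c,(376,73),t,(294.5,168.5)))
cv2.imwrite('pics/c3.png',np.hstack([cv2.resize(c['image'][135:235,225:390],None,fx=4,fy=4,interpolation=2)])[:,:,::-1])
E
```

```text
[array([245.91304348, 140.28695652]), array([245. , 148.5]), array([244.88888889, 187.44444444]), array([246.33333333, 192.96969697])] [array([275.625     ,  67.89583333]), array([282.75471698,  74.49056604]), array([280.67567568, 118.2972973 ]), array([285.01176471, 125.83529412])]
slot (array([ 0.50920717, -0.05085412,  0.02940056]), [np.float64(0.0033604087802233933), np.float64(0.003360408780222833)])
slot (array([ 0.51194577, -0.0581845 ,  0.05494645]), [np.float64(9.347959547065104e-05), np.float64(9.347959547147408e-05)])
slot (array([ 0.51137356, -0.10247549,  0.05381678]), [np.float64(0.00013264976543761586), np.float64(0.0001326497654369222)])
slot (array([ 0.51455744, -0.10939735,  0.05555939]), [np.float64(0.001633460620219647), np.float64(0.001633460620219774)])
green (array([ 0.51123882, -0.00596955,  0.05557488]), [np.float64(6.673884616098221e-05), np.float64(6.673884616096154e-05)])
w2 blue [ 326  147   51   46 1608] [350.2 167.5] V pct [122. 171. 191. 221. 230.]
w2 blue [243 148  27  32 551] [256.  163.2] V pct [122. 164. 205. 225. 231.]
w2 blue [ 242  207   36   48
[... 726 characters left out ...]

side0 blue [351   0  12  41 236] [356.2  19.9] V pct [71. 74. 76. 77. 80.]
side0 blue [372   0  15  50 357] [378.9  21.4] V pct [70. 73. 75. 76. 79.]
side0 blue [437   0  28  73 616] [450.   33.9] V pct [67. 70. 73. 75. 78.]
side0 blue [ 452  158   60  118 3882] [485.1 215.5] V pct [ 89.  93.  96.  99. 110.]
small  (array([ 0.43933215, -0.35617897,  0.08088445]), [np.float64(0.0013299036478038777), np.float64(0.0013299036478042964)])
bigx (array([ 0.54479837, -0.36285747,  0.08819698]), [np.float64(0.0013821542015984866), np.float64(0.0013821542015981228)])
bottle w2/top (array([ 0.55660812, -0.26398428,  0.0718715 ]), [np.float64(0.00027679709157813826), np.float64(0.0002767970915783843)])
```

View pics/c3.png

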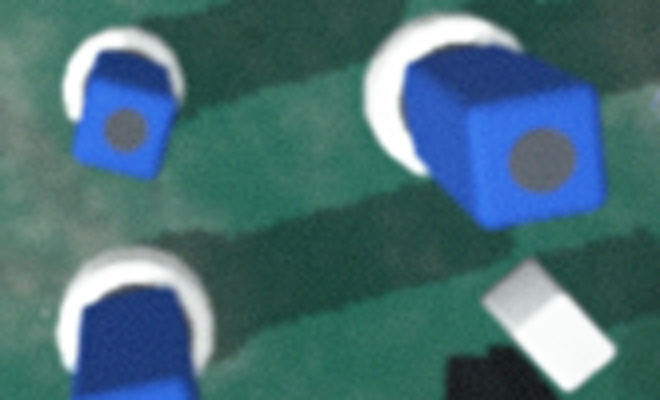

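Crop of w2: grey dot of the small tool at about (256.5,167.8) with its edges turned about -16°, the big one's dot at (360.5,175).

```bash
python3 - <<'E'
from m import *
c=load('w2');t=load('top0');s=load('side0')
def dots(n):
    k=load(n);h=cv2.cvtColor(k['image'],cv2.COLOR_RGB2HSV);b=cv2.inRange(h,(105,120,60),(125,255,255))
    f=cv2.morphologyEx(b,cv2.MORPH_CLOSE,cv2.getStructuringElement(2,(19,19) if n=='w2' else (7,7)));m=f&~b&cv2.inRange(h,(0,0,50),(179,140,150))
    q,l,st_,ce=cv2.connectedComponentsWithStats(m);return [(ce[i].round(1).tolist(),int(st_[i,4])) for i in range(1,q) if st_[i,4]>(40 if n=='w2' else 8)]
print('w2',dots('w2'));print('side',[d for d in dots('side0') if 180<d[0][0]<300 and d[0][1]>200])
for nm,u,v in(('small',(256.5,167.8),(211,243)),('bigx',(360.5,175),(258.5,233))): print(nm,tri(c,u,s,v))
print('bigy side/top',tri(s,(209,258.5),t,(376,216.5)))
# bottom check: foot centre of the small tool from its ground-level rim
print('foot top centre guess at z=.016', onz(c,(225+124/4,135+88/4),.016))
for z in(.072,.076,.08): print(z,onz(c,(256.5,167.8),z))
E
```

```text
w2 [([255.8, 167.3], 76), ([360.1, 174.6], 190), ([259.9, 246.6], 161)]
side [([258.0, 234.0], 31), ([210.2, 243.3], 16), ([209.2, 259.8], 37)]
small (array([ 0.4406449 , -0.35678109,  0.08024041]), [np.float64(0.0010047090143056514), np.float64(0.0010047090143052123)])
bigx (array([ 0.53966748, -0.35780083,  0.10830116]), [np.float64(0.0012403100198688645), np.float64(0.0012403100198680698)])
bigy side/top (array([ 0.44413824, -0.43376567,  0.11006626]), [np.float64(1.987386806914537e-05), np.float64(1.9873868069732386e-05)])
foot top centre guess at z=.016 [ 0.43950416 -0.35649083  0.016     ]
0.072 [ 0.43971289 -0.35855292  0.072     ]
0.076 [ 0.43967989 -0.35774035  0.076     ]
0.08 [ 0.43964688 -0.35692777  0.08      ]
```

```bash
python3 - <<'E'
from station import env
from h import *
s=env.observe();st(s);go(s,.4397,-.3573,.20,-16)
E
```

```text
t 2.75 p [ 0.4357 -0.3632  0.2525] yaw -0.07 tilt [-0.0016 -0.0041] F [-0.66 -1.27  0.42] tau [-0.19  0.16 -0.03] op 0.9986920791656262 0.0
shift [0.0061 0.0041 0.0525] turn [-0.0011  0.0043  0.2781]
```

```bash
python3 -m creep '[[[0.004,0.004,0.025],[0,0.004,0.14],75],[[0.006,0.004,0.052],[0,0.004,0.278],75],[[0.006,0.004,0.052],[0,0.004,0.278],75],[[0.006,0.004,0.052],[0,0.004,0.278],75],[[0.006,0.004,0.052],[0,0.004,0.278],75]]' >/dev/null
python3 - <<'E'
from station import env
from m import *
s=env.observe();st(s);go(s,.4397,-.3573,.044,-16);c=cap(env,'wrist','w3');tops('w3')
print(proj(c,(.4397,-.3573,.076)))
h=cv2.cvtColor(c['image'],cv2.COLOR_RGB2HSV);k,l,q,ce=cv2.connectedComponentsWithStats(cv2.inRange(h,(105,150,175),(125,255,255)))
for i in range(1,k):
    if q[i,4]>150: print(q[i],ce[i],cv2.minAreaRect(np.argwhere(l==i)[:,::-1].astype(np.float32)))
cv2.imwrite('pics/c4.png',c['image'][60:300,130:400,::-1])
E
```

```text
t 3.25 p [ 0.443  -0.3518  0.2019] yaw -15.5 tilt [0.0023 0.0029] F [ 0.09 -0.27 -0.22] tau [-0.17  0.03 -0.04] op 0.7607948104676668 0.0
shift [-0.0067 -0.0019  0.1579] turn [ 0.0014 -0.0034  0.0088]
w3 blue [ 327  136   67   56 2254] [358.8 161.1] V pct [130. 165. 204. 232. 238.]
w3 blue [238 166  26  37 750] [250.5 183.9] V pct [131.  155.  215.  234.3 238. ]
[251.33870122 190.0176253 ]
[ 328  144   65   48 1486] [361.64064603 167.17833109] ((360.3448486328125, 163.86207580566406), (51.62330627441406, 53.108863830566406), 68.19859313964844)
[238 178  25  24 458] [250.04366812 189.44104803] ((250.0, 189.5), (23.0, 24.0), 90.0)
[264 285  33  12 216] [277.33333333 289.18055556] ((280.0, 290.5), (11.0, 32.0), 90.0)
```

View pics/c4.png

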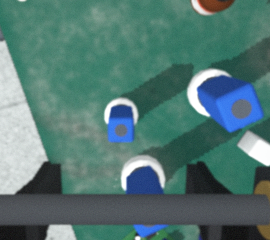

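Crop of w3: the small tool's top is square in the image at full-image (250,189.5), within 1 px of its prediction (251.3,190).

```bash
python3 -m creep '[[[-0.003,-0.002,0.03],[0,0,0.008],75],[[-0.003,-0.002,0.06],[0,0,0.008],75],[[-0.003,-0.002,0.08],[0,0,0.008],75],[[-0.003,-0.002,0.08],[0,0,0.008],75],[[-0.003,-0.002,0.08],[0,0,0.008],75]]' 
python3 - <<'E'
from station import env
from m import *
s=env.observe();st(s);go(s,.4393,-.3573,.044,-16);c=load('w3');print(tri(load('w2'),(256,167.5),c,(250.2,189.8)))
E
```

```text
time_s: 3.8
tcp_pos: [0.4398, -0.3543, 0.1218]
orientation: [-0.001, 0.799, 0.601, 0.002]
ft_force: [-0.4, 1.0, -0.0]
opening: 0.75
grip_force: 0.0
t 3.8 p [ 0.4398 -0.3543  0.1218] yaw -16.12 tilt [0.0017 0.0032] F [-0.36  0.99 -0.04] tau [-0.16  0.07 -0.01] op 0.7497086581901539 0.0
shift [-0.0033  0.0003  0.0778] turn [ 0.0008 -0.0035 -0.002 ]
(array([ 0.43897046, -0.35702364,  0.07644702]), [np.float64(0.00035149542303117667), np.float64(0.00035149542303114376)])
```

```bash
python3 -m creep '[[[-0.003,0,0.02],[0.001,-0.0035,0],75],[[-0.003,0,0.04],[0.001,-0.0035,0],75],[[-0.003,0,0.06],[0.001,-0.0035,0],75],[[-0.003,0,0.075],[0.001,-0.0035,0],75],[[-0.003,0,0.078],[0.001,-0.0035,0],75]]' 
python3 -m creep '[[[0,0,0],[0,0,0],20],[[0,0,0],[0,0,0],20],[[0,0,0],[0,0,0],20],[[0,0,0],[0,0,0],20],[[0,0,0],[0,0,0],20]]' 40
python3 -c "
from station import env
from m import *
st(env.observe())"
```

```text
time_s: 4.3
tcp_pos: [0.4384, -0.3562, 0.0422]
orientation: [-0.001, 0.799, 0.601, -0.0]
ft_force: [0.2, 0.4, 0.4]
opening: 0.751
grip_force: 0.0
time_s: 4.8
tcp_pos: [0.4387, -0.3565, 0.043]
orientation: [-0.0, 0.799, 0.601, -0.0]
ft_force: [-0.3, -0.0, -0.7]
opening: 0.379
grip_force: 0.0
t 4.8 p [ 0.4387 -0.3565  0.043 ] yaw -16.15 tilt [-0.0006  0.0007] F [-0.28 -0.03 -0.66] tau [-0.09  0.11 -0.03] op 0.3790146211928466 0.0
```

```bash
python3 -m creep '[[[0,0,0],[0,0,0],5],[[0,0,0],[0,0,0],5],[[0,0,0],[0,0,0],5],[[0,0,0],[0,0,0],5],[[0,0,0],[0,0,0],5]]' 45
python3 -m creep '[[[0,0,-0.01],[0,0,0],5],[[0,0,-0.03],[0,0,0],5],[[0,0,-0.06],[0,0,0],5],[[0,0,-0.09],[0,0,0],5],[[0,0,-0.11],[0,0,0],5]]'
python3 - <<'E'
from station import env
from m import *
s=env.observe();st(s);go(s,.515,-.17,.155,-16);go(s,.5117,-.0803,.155,-16)
c=cap(env,'wrist','w4');cv2.imwrite('pics/c5.png',c['image'][60:340,130:400,::-1])
E
```

```text
time_s: 5.3
tcp_pos: [0.4386, -0.3565, 0.0427]
orientation: [-0.001, 0.799, 0.601, -0.0]
ft_force: [0.1, 1.2, 1.6]
opening: 0.273
grip_force: 44.8
time_s: 5.8
tcp_pos: [0.4386, -0.3571, 0.1549]
orientation: [0.0, 0.8, 0.6, 0.0]
ft_force: [0.8, 0.8, -1.0]
opening: 0.272
grip_force: 44.8
t 5.8 p [ 0.4386 -0.3571  0.1549] yaw -16.19 tilt [0.0002 0.0001] F [ 0.82  0.79 -0.96] tau [-0.09  0.04  0.02] op 0.27232541115524506 44.78987699607387
shift [ 2.01e-01  2.12e-02 -1.00e-04] turn [ 0.0001 -0.0002 -0.0033]
shift [ 2.862e-01 -7.000e-03 -1.000e-04] turn [ 0.0001 -0.0002 -0.0033]
```

View pics/c5.png

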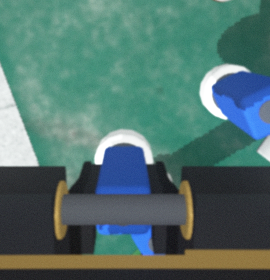

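Crop of w4: the tool hangs straight between the fingers, with its foot centred under the grip (about (254,200) in the full image).

```bash
python3 -m creep '[[[0.03,0,0],[0,0,0],5],[[0.07,0,0],[0,0,0],5],[[0.11,-0.002,0],[0,0,0],5],[[0.155,-0.003,0],[0,0,0],5],[[0.2,-0.005,0],[0,0,0],5]]' >/dev/null
python3 -m creep '[[[0.04,-0.001,0],[0,0,0],5],[[0.07,-0.002,0],[0,0,0],5],[[0.086,-0.002,0],[0,0,0],5],[[0.086,-0.002,0],[0,0,0],5],[[0.086,-0.002,0],[0,0,0],5]]'
python3 -m creep '[[[0,0,0.015],[0,0,0],5],[[0,0,0.03],[0,0,0],5],[[0,0,0.04],[0,0,0],5],[[0,0,0.04],[0,0,0],5],[[0,0,0.04],[0,0,0],5]]'>/dev/null
python3 - <<'E'
from station import env
from m import *
s=env.observe();st(s);go(s,.5117,-.0803,.105,-16)
c=cap(env,'side','s5');d=cap(env,'wrist','w5')
a=cv2.resize(c['image'][130:220,205:295],None,fx=4,fy=4,interpolation=2);b=cv2.resize(d['image'][60:300,130:400],(405,360))
cv2.imwrite('pics/c6.png',np.hstack([a,b])[:,:,::-1])
E
```

```text
time_s: 6.85
tcp_pos: [0.5109, -0.0817, 0.1525]
orientation: [-0.0, 0.8, 0.6, -0.001]
ft_force: [0.0, -0.3, -1.5]
opening: 0.272
grip_force: 44.8
t 7.35 p [ 0.5113 -0.081   0.1129] yaw -16.26 tilt [-0.0014  0.0005] F [-0.02  0.56 -1.75] tau [-0.11  0.02  0.04] op 0.2684526705614377 44.790534703060985
shift [0.0008 0.0002 0.0079] turn [-0.0015 -0.0001 -0.0045]
```

View pics/c6.png

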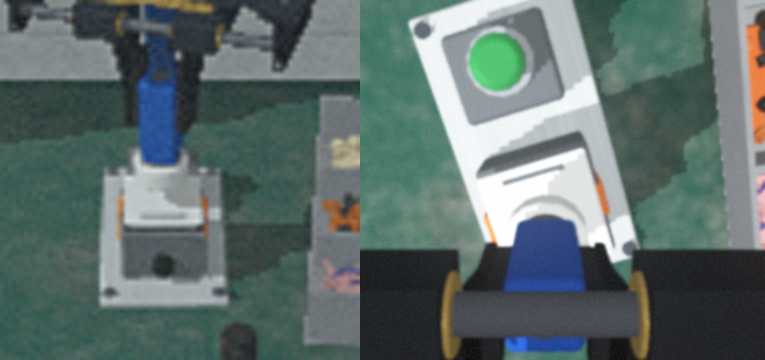

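Views: the foot hangs above the middle of the cover (side crop, foot at about (160,170) over cover centre (163,200)), clear of the clips. Pressing in small steps.

```bash
python3 -m creep '[[[0.001,0,0.006],[-0.0015,0,0],5],[[0.001,0,0.011],[-0.0015,0,0],5],[[0.001,0,0.014],[-0.0015,0,0],5],[[0.001,0,0.016],[-0.0015,0,0],5],[[0.001,0,0.017],[-0.0015,0,0],5]]'
python3 -m creep '[[[0,0,0.0005],[0,0,0],5],[[0,0,0.001],[0,0,0],5],[[0,0,0.001],[0,0,0],5],[[0,0,0.001],[0,0,0],5],[[0,0,0.001],[0,0,0],5]]'
python3 -c "
from station import env
from m import *
st(env.observe())"
```

```text
time_s: 7.95
tcp_pos: [0.5114, -0.0787, 0.0958]
orientation: [-0.001, 0.799, 0.601, -0.0]
ft_force: [-2.3, 0.9, 4.6]
opening: 0.27
grip_force: 44.8
time_s: 8.45
tcp_pos: [0.5115, -0.0787, 0.0952]
orientation: [-0.0, 0.799, 0.601, 0.0]
ft_force: [-3.3, 0.6, 5.5]
opening: 0.271
grip_force: 44.8
t 8.45 p [ 0.5115 -0.0787  0.0952] yaw -16.15 tilt [-0.0002  0.001 ] F [-3.33  0.57  5.51] tau [ 0.13  0.9  -0.06] op 0.2711360980120455 44.77186958072707
```

```bash
python3 -m creep '[[[-0.0005,-0.001,0.001],[0,0,0],5],[[-0.0005,-0.001,0.002],[0,0,0],5],[[-0.0005,-0.001,0.003],[0,0,0],5],[[-0.0005,-0.001,0.004],[0,0,0],5],[[-0.0005,-0.001,0.0045],[0,0,0],5]]'
python3 -c "
from station import env
from m import *
st(env.observe())"
```

```text
time_s: 8.95
tcp_pos: [0.5112, -0.079, 0.0905]
orientation: [0.0, 0.799, 0.601, 0.001]
ft_force: [-0.5, -0.4, 4.7]
opening: 0.27
grip_force: 44.8
t 8.95 p [ 0.5112 -0.079   0.0905] yaw -16.15 tilt [0.0014 0.0005] F [-0.48 -0.43  4.7 ] tau [ 0.06  0.2  -0.02] op 0.2704207635506981 44.77907614549622
```

```bash
python3 -m creep '[[[0,0,0.002],[0,0,0],5],[[0,0,0.003],[0,0,0],5],[[0,0,0.003],[0,0,0],5],[[0,0,0.003],[0,0,0],5],[[0,0,0.003],[0,0,0],5]]'
python3 -m creep '[[[0,0,-0.005],[0,0,0],5],[[0,0,-0.015],[0,0,0],5],[[0,0,-0.03],[0,0,0],5],[[0,0,-0.04],[0,0,0],5],[[0,0,-0.04],[0,0,0],5]]'
python3 - <<'E'
from station import env
from m import *
s=env.observe();st(s);go(s,.5112,-.0063,.120,-16)
c=cap(env,'side','s6');d=cap(env,'wrist','w6')
a=cv2.resize(c['image'][110:220,205:295],None,fx=3.3,fy=3.3,interpolation=2);b=cv2.resize(d['image'][60:300,130:400],(405,363))
cv2.imwrite('pics/c7.png',np.hstack([a,b])[:,:,::-1])
E
```

```text
time_s: 9.45
tcp_pos: [0.5116, -0.0792, 0.0901]
orientation: [-0.0, 0.799, 0.601, 0.001]
ft_force: [-6.4, 1.0, 20.7]
opening: 0.273
grip_force: 44.9
time_s: 9.95
tcp_pos: [0.5115, -0.0792, 0.1285]
orientation: [0.001, 0.799, 0.601, 0.001]
ft_force: [0.2, -0.3, -2.1]
opening: 0.272
grip_force: 44.9
t 9.95 p [ 0.5115 -0.0792  0.1285] yaw -16.16 tilt [0.0027 0.0006] F [ 0.18 -0.31 -2.07] tau [-0.11  0.09 -0.02] op 0.2720414092307148 44.92556892335415
shift [ 0.0699 -0.0206  0.0085] turn [ 0.0025 -0.0013 -0.0027]
```

View pics/c7.png

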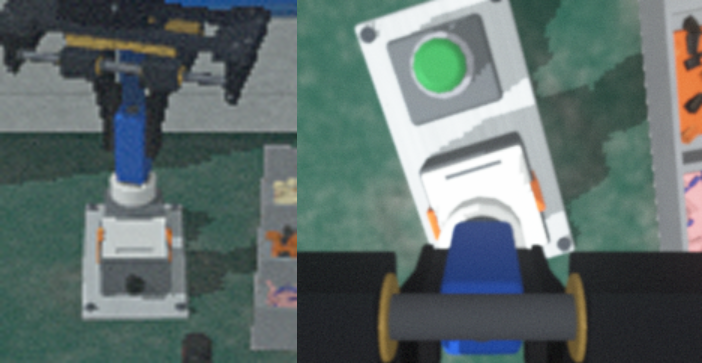

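Views: the cover lies flat and lower, with the orange clips now standing above its edges (side crop (102,240) and (170,238)); the foot is free above it. On to the plunger.

```bash
python3 -m creep '[[[0.03,-0.009,0],[0,0,0],5],[[0.06,-0.018,0],[0.0025,-0.001,0],5],[[0.07,-0.0205,0],[0.0025,-0.001,0],5],[[0.07,-0.0205,0.004],[0.0025,-0.001,0],5],[[0.07,-0.0205,0.0085],[0.0025,-0.001,0],5]]'
python3 -m creep '[[[0,0,0.008],[0,0,0],5],[[0,0,0.016],[0,0,0],5],[[0,0,0.022],[0,0,0],5],[[0,0,0.026],[0,0,0],5],[[0,0,0.029],[0,0,0],5]]'
python3 -m creep '[[[0,0,0.0015],[0,0,0],5],[[0,0,0.003],[0,0,0],5],[[0,0,0.004],[0,0,0],5],[[0,0,0.004],[0,0,0],5],[[0,0,0.004],[0,0,0],5]]'
```

```text
time_s: 10.55
tcp_pos: [0.5101, -0.0073, 0.1181]
orientation: [-0.001, 0.8, 0.601, -0.001]
ft_force: [-0.1, 0.3, -2.2]
opening: 0.277
grip_force: 44.9
time_s: 11.05
tcp_pos: [0.5101, -0.0073, 0.0902]
orientation: [-0.001, 0.8, 0.6, -0.002]
ft_force: [-6.8, -2.4, 27.1]
opening: 0.274
grip_force: 44.9
time_s: 11.55
tcp_pos: [0.5105, -0.0073, 0.09]
orientation: [-0.001, 0.8, 0.6, -0.001]
ft_force: [-12.2, -2.5, 32.1]
opening: 0.27
grip_force: 45.0
```

```bash
python3 -m creep '[[[0,0,-0.01],[0,0,0],5],[[0,0,-0.02],[0,0,0],5],[[0,0,-0.04],[0,0,0],5],[[0,0,-0.06],[0,0,0],5],[[0,0,-0.06],[0,0,0],5]]'
python3 - <<'E'
from station import env
from m import *
s=env.observe();st(s);go(s,.45,-.215,.145,-16)
E
```

```text
time_s: 12.05
tcp_pos: [0.5124, -0.0055, 0.1479]
orientation: [0.0, 0.799, 0.601, 0.002]
ft_force: [0.2, 0.6, -1.8]
opening: 0.268
grip_force: 45.0
t 12.05 p [ 0.5124 -0.0055  0.1479] yaw -16.13 tilt [0.0025 0.0019] F [ 0.21  0.62 -1.83] tau [-0.08  0.02  0.  ] op 0.26801567665673465 44.97831559740007
shift [-0.2186 -0.0017  0.0024] turn [ 0.0019 -0.0025 -0.0024]
```

```bash
python3 -m creep '[[[-0.03,0,0],[0,0,0],5],[[-0.075,0,0],[0,0,0],5],[[-0.12,0,0],[0.002,-0.002,0],5],[[-0.165,-0.001,0],[0.002,-0.002,0],5],[[-0.2,-0.002,0],[0.002,-0.002,0],5]]' >/dev/null
python3 -m creep '[[[-0.018,0,0],[0,0,0],5],[[-0.018,0,0.02],[0,0,0],5],[[-0.018,0,0.05],[0,0,0],5],[[-0.018,0,0.07],[0,0,0],5],[[-0.018,0,0.07],[0,0,0],5]]'
python3 - <<'E'
from station import env
from m import *
s=env.observe();st(s);go(s,.45,-.215,.043,-16)
c=cap(env,'side','s7');d=cap(env,'top','t7')
a=cv2.resize(c['image'][150:300,180:300],None,fx=2.6,fy=2.6,interpolation=2);b=cv2.resize(d['image'][140:250,160:310],(532,390),interpolation=2)
cv2.imwrite('pics/c8.png',np.hstack([a[:390],b[:,:480]])[:,:,::-1])
E
```

```text
time_s: 13.05
tcp_pos: [0.4444, -0.2138, 0.0722]
orientation: [-0.004, 0.799, 0.601, -0.005]
ft_force: [-0.6, -0.2, -2.2]
opening: 0.269
grip_force: 45.0
t 13.05 p [ 0.4444 -0.2138  0.0722] yaw -16.16 tilt [-0.012  0.   ] F [-0.56 -0.21 -2.15] tau [-0.02  0.15  0.03] op 0.2694380903406095 44.97799001634121
shift [0.0004 0.006  0.0292] turn [-0.0116  0.0033 -0.0028]
```

View pics/c8.png

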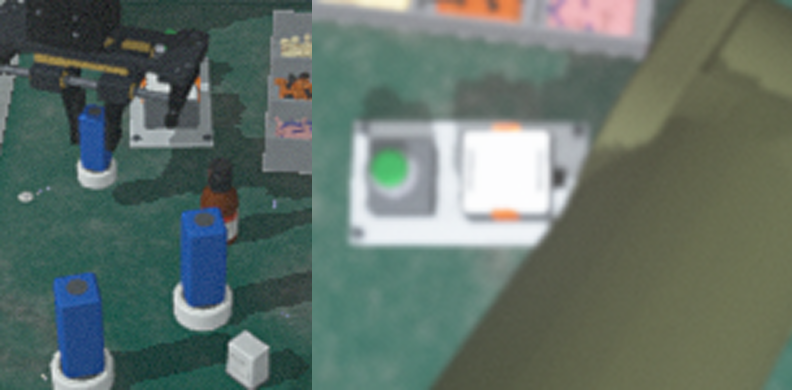

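Views: tool held above bare green bench (side crop foot (97,175)), clear of bottle and unit; cover home, plunger up again. Lowering.

```bash
python3 -m creep '[[[0,0,0.01],[0,0,0],5],[[0,0,0.02],[0,0,0],5],[[0,0,0.024],[0,0,0],5],[[0,0,0.024],[0,0,0],5],[[0,0,0.024],[0,0,0],5]]' >/dev/null
python3 -c "
from station import env
from m import *
s=env.observe();st(s);go(s,.447,-.215,.043,-16)"
```

```text
t 13.65 p [ 0.4474 -0.2151  0.0519] yaw -16.16 tilt [-0.0049 -0.0013] F [-0.31  0.33 -1.33] tau [-0.08  0.05 -0.01] op 0.27045909500041293 44.97818162664771
shift [ 0.     -0.0004  0.0089] turn [-0.0044  0.0026 -0.0028]
```

```bash
python3 -m creep '[[[0,0,0.003],[-0.003,0.002,0],5],[[0,0,0.005],[-0.003,0.002,0],5],[[0,0,0.007],[-0.003,0.002,0],5],[[0,0,0.008],[-0.003,0.002,0],5],[[0,0,0.008],[-0.003,0.002,0],5]]'
python3 -m creep '[[[0,0,0.0005],[0,0,0],5],[[0,0,0.001],[0,0,0],5],[[0,0,0.001],[0,0,0],5],[[0,0,0.001],[0,0,0],5],[[0,0,0.001],[0,0,0],5]]'
```

```text
time_s: 14.15
tcp_pos: [0.4471, -0.215, 0.0437]
orientation: [-0.001, 0.799, 0.601, -0.001]
ft_force: [-0.3, 0.2, -1.3]
opening: 0.275
grip_force: 45.0
time_s: 14.65
tcp_pos: [0.4473, -0.2151, 0.0429]
orientation: [-0.0, 0.799, 0.601, -0.001]
ft_force: [0.2, 1.2, -1.5]
opening: 0.274
grip_force: 45.0
```

```bash
python3 -m creep '[[[0,0,0.0005],[0,0,0],5],[[0,0,0.001],[0,0,0],5],[[0,0,0.0015],[0,0,0],5],[[0,0,0.0015],[0,0,0],5],[[0,0,0.0015],[0,0,0],5]]'
```

```text
time_s: 15.15
tcp_pos: [0.4474, -0.2151, 0.0424]
orientation: [-0.001, 0.799, 0.601, -0.0]
ft_force: [-2.8, 2.0, 7.9]
opening: 0.272
grip_force: 45.0
```

Contact with the bench (about 8 N); release gently and rise.

```bash
python3 -m creep '[[[0,0,-0.001],[0,0,0],5],[[0,0,-0.001],[0,0,0],30],[[0,0,-0.001],[0,0,0],40],[[0,0,-0.001],[0,0,0],60],[[0,0,-0.001],[0,0,0],70]]'
python3 -m creep '[[[0,0,0],[0,0,0],75],[[0,0,0],[0,0,0],75],[[0,0,-0.01],[0,0,0],75],[[0,0,-0.04],[0,0,0],75],[[0,0,-0.07],[0,0,0],75]]'
python3 -m creep '[[[0,0,-0.04],[0,0,0],75],[[0,0,-0.08],[0,0,0],75],[[0,0,-0.08],[0,0,0],75],[[0,0,-0.08],[0,0,0],75],[[0,0,-0.08],[0,0,0],75]]'
python3 - <<'E'
from station import env
from m import *
c=cap(env,'side','s8');t=cap(env,'top','t8')
a=cv2.resize(c['image'][130:310,180:300],None,fx=3.3,fy=3.3,interpolation=2);print(a.shape)
cv2.imwrite('pics/c9.png',a[:600,:,::-1])
for n,d in(('green',(t,load('top0'))),):
  for q in d:
    h=cv2.cvtColor(q['image'],cv2.COLOR_RGB2HSV);m=cv2.inRange(h,(50,140,60),(75,255,255))[170:205,170:200];print(np.argwhere(m).mean(0))
E
```

```text
time_s: 15.65
tcp_pos: [0.4473, -0.215, 0.0423]
orientation: [-0.0, 0.799, 0.601, -0.001]
ft_force: [-0.1, -0.5, 0.7]
opening: 0.492
grip_force: 0.0
time_s: 16.15
tcp_pos: [0.4468, -0.2152, 0.1134]
orientation: [-0.001, 0.8, 0.6, -0.001]
ft_force: [0.1, -0.1, -0.1]
opening: 0.743
grip_force: 0.0
time_s: 16.65
tcp_pos: [0.4468, -0.2148, 0.1917]
orientation: [-0.001, 0.799, 0.601, -0.001]
ft_force: [-0.3, 0.2, -0.2]
opening: 0.75
grip_force: 0.0
(594, 396, 3)
[16.92857143 11.19047619]
[17.         11.24390244]
```

View pics/c9.png

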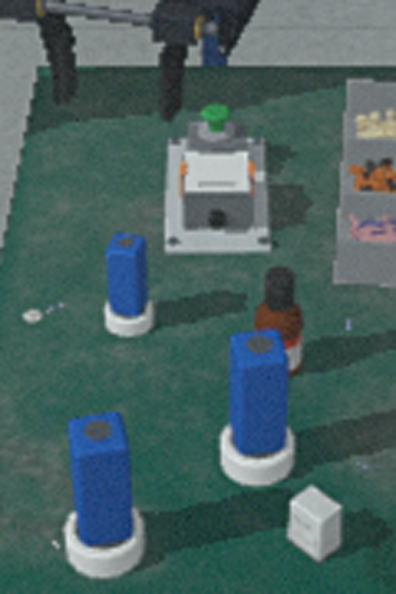

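The tool stands upright on the bench at crop (128,285), clear of the unit. The cover is seated, the plunger is up, and the bottle and relay are where they were.

```bash
python3 -c "
from station import env
print(env.close_job())"
```

```text
the job is handed in; nothing more can be done
None
```

The job is handed in, though no verdict came back: the cover met its hard stop at home height, the plunger went to its stop and sprang back, and the tool stands upright on the bench clear of the unit, at 16.7 s of the 51 s allowed.

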